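# Find the heavy side of a wheel on the balancing stand

## Robot

A 6-joint arm with a two-finger parallel gripper is mounted at the origin on a cart in front of the work surface, level with it; the furniture and walls round the work are solid. World frame = base frame: x ahead of the robot, y to its left, z up, the work surface at z = 0. Lengths are in m, angles in rad, forces in N, time in s.
With the tool pointing down it reaches from about 0.25 to 0.725 m from the base axis. Payload 4 kg.
Tool frame: the origin (TCP) lies midway between the tips of the shut fingers; the grasp point (between the pads) lies 19 mm behind it; z points along the fingers, y is the line along which they close (so a half turn about z gives the same grasp; the last joint's range is limited). The gripper opens to 85 mm and grips with 20 to 120 N. Pads are 22 mm wide; open, the fingers measure 114 mm over their backs; the gripper's body (76 mm by 85 mm) begins 54 mm behind the grasp point. The pads swing forward as they close: fully open they stand 13 mm farther back than shut.
Start: joints at [-1.267, 0.241, 0.005, 1.335, 0, 1.571], TCP at [0.15, -0.477, 0.194] pointing down, gripper open.
Joint ranges: [-2.72, 2.72], [-1.05, 1.87], [-1.09, 1.28], [-1.99, 2.15], [-1.42, 1.44], [-3.14, 3.14]. Speed limits (rad/s): [2.79, 2.79, 3.14, 3.14, 3.14, 3.14].

## Interface

Orientations are given as a unit quaternion [x, y, z, w].
In Python, from workcell import monitor, vision, job gives the robot as it stands.
- The arm moves only by the tool move_arm, never from a script. Its argument "moves" is a list that holds one entry, the list of rows, each a list of 5 numbers: the shift along the world's x, y, z in m, then the turn about the world's z in degrees, then the opening in per cent of the stroke, from 0 (shut) to 100 (fully open). In form: [[[x, y, z, turn, gripper], ...]]. A call has 1 to 5 rows; each row is the pose to reach, as a shift and turn from the pose commanded when the call began; what a row does not reach only later rows make up. A row lasts 1/8 s, in which the tool goes at most 62.5 mm and 10.7 degrees, less where a joint would pass 70% of its speed; a pose out of reach is approached as far as the arm can. A call with a gripper value outside its range is refused whole. The fingers move at their own pace and stop on an object; the grip force is fixed at half the most. Time passes only in rows, so rows that repeat a pose let the fingers close. It gives the time, the measured TCP pose, the force, the opening and the grip force at its end, in the units of the state.
- monitor.get_obs(): the state, without advancing time (a new reading comes with each control period).
- vision.camera(name): name is "scene" or "top"; returns a dict with "color" (384x512x3 uint8, red, green, blue), "camera_matrix" (3x3 intrinsics, pixels), "eye" and "attitude" of the camera in the world. Camera axes: x right, y up, looking along -z (the intrinsics and any distortion apply to the point x, -y, -z); pixel columns grow to the right and rows downward; lengths in m; the calibration is good to about 2 mm. A picture is of the moment at which its call begins. There is no depth.
- job.job_done(): hands the job in; it is judged then, once.
The state is a dict: "clock": time; "joint_pos": joint angles; "joint_vel": joint speeds; "tau": joint torques, N m; "eef_pos": TCP position; "tool_rot": TCP orientation; "ft_force": force on the tool from outside, world axes, zero at the start; "ft_torque": the same for the moment, N m; "grip_width": finger opening in m; "grasp_force": force on a finger pad.
Only numpy, scipy, OpenCV 4.12 (cv2) and the standard library are available. Lean on these libraries where they do the work, as an engineer would, in place of code of your own. Each camera call takes 0.05 s, during which the arm holds its last target. There are 200 camera calls.

## Task

One side of the spoked wheel on the balancing stand is heavier than the rest, and you cannot see which. Turn the wheel by its spokes, at least one full spoke spacing away from how you found it, and feel by how hard it turns which side is heavy; then bring the heavy side straight down below the spindle and finish while still gripping a spoke, holding the wheel still like that. Leave the loose tin, roll of tape and jar where they stand.

Things in the scene. Friction and masses are not known exactly. Their poses are not given: they have to be found in the camera images.
- stand: Balancing stand, fixed to the bench: base plate 170 x 130 x 12 mm, grey post behind carrying a level spindle. Origin on the bench straight below the wheel's centre; x along the spindle, from the wheel's free front face to the post (post and bearing housing at x = +70 to +135 mm, top 168 mm above the bench); y level, in the wheel's plane (left as seen from its front); z up.
- spindle (a point): Centre of the wheel on the spindle, 140 mm above the bench; axes of the stand. Wheel: closed aluminium drum 110 mm across, 32 mm thick, with six equal flat steel spokes at 60 degrees, 12 mm thick along the spindle, 14 mm wide, bare from 55 to 105 mm from the spindle. Pinch a spoke across its 12 mm from above; it can pivot between the fingers as they are carried round an arc.
- wheel (a joint): Turn of the wheel about the spindle, rad, several turns each way. 0: marked spoke straight up; growing values carry the wheel's top towards the stand's -y (clockwise seen from its front). Stiff greased bearing: 0.43 N m of dry drag the same both ways, plus 0.03 N m per rad/s, so the wheel stays wherever it is let go, and only the push needed to turn it tells the heavy side.
- mark (a point): Outer end of the marked spoke, 105 mm from the spindle; a bolt head on the drum's front face marks its root. The heavy side is a lump of 0.84 to 0.96 kg fixed out of sight in the drum, its centre 42 mm from the spindle (0.34 to 0.40 N m when level with it, 0 when straight below or above), at an angle that differs each time and has nothing to do with the mark.
- tin: Low food tin, 75 mm across, 58 mm high, loose; origin at the centre of its underside. To be left alone.
- tape: Roll of black tape lying flat, 90 mm across, 19 mm high, loose; origin at the centre of its underside. To be left alone.
- jar: Glass jar with a red lid, 80 mm across, 141 mm high, loose; origin at the centre of its underside. To be left alone.

How it is judged:
By the outcome, as a careful person would: the job done as asked, in the order asked, and still so for the second after the job is handed in, while the arm keeps its last pose, push and grip.
It also fails if it takes over 72 s, if anything falls off the work surface, if the arm or the gripper's body presses on something with over 40 N, if the wrist force passes 120 N, or if a joint passes its speed limit or range.

## Working session

There is one attempt and no reset: what is moved stays moved. The work goes in short steps, Python scripts to look and compute and a tool call to move; the robot and the scene stay as the last step left them, time stands still between calls to the robot, and variables do not carry over. Pictures are saved under pics/ and viewed, at most 10 in all, crops included, and the job is handed in when it is done.

Besides the shell and the picture viewer there is one more tool, called in YAML: its name, and indented under it one key for each argument. move_arm: Moves the arm, as the interface text tells. Its arguments: {"type":"object","properties":{"moves":{"type":"array","items":{"type":"array","items":{"type":"array","items":{"type":"number"}}}}},"required":["moves"]}

```bash
mkdir -p pics; python3 - <<'E'
from workcell import monitor, vision
import cv2,numpy as np
o=monitor.get_obs()
print({k:np.round(v,3).tolist() for k,v in o.items()})
ims=[]
for n in("scene","top"):
    c=vision.camera(n); cv2.imwrite(f"pics/{n}0.png",cv2.resize(c["color"][:,:,::-1],(768,576)))
    print(n,c["camera_matrix"],c["eye"],c["attitude"],[k for k in c])
E
```

```text
{'clock': 0.0, 'joint_pos': [-1.267, 0.241, 0.004, 1.335, -0.0, 1.571], 'joint_vel': [0.001, 0.001, 0.0, 0.0, -0.0, 0.002], 'tau': [-0.001, -37.232, 25.241, 0.017, 0.0, -0.0], 'eef_pos': [0.149, -0.476, 0.193], 'tool_rot': [0.988, 0.151, -0.0, -0.001], 'ft_force': [0.475, 0.27, -0.26], 'ft_torque': [-0.023, 0.053, 0.004], 'grasp_force': 0.0, 'grip_width': 0.085}
scene [[452.11091745   0.         268.98289747]
 [  0.         452.11091745 191.45537585]
 [  0.           0.           1.        ]] [-0.25036902  0.68668061  1.03212155] [-0.18673987  0.33870263  0.80431839 -0.45108832] ['color', 'camera_matrix', 'eye', 'attitude']
top [[359.04861332   0.         257.42941474]
 [  0.         359.04861332 194.48733899]
 [  0.           0.           1.        ]] [0.33558522 0.23301971 1.05239512] [-0.05954983  0.06077084  0.71268467 -0.69630545] ['color', 'camera_matrix', 'eye', 'attitude']
```

View pics/scene0.png

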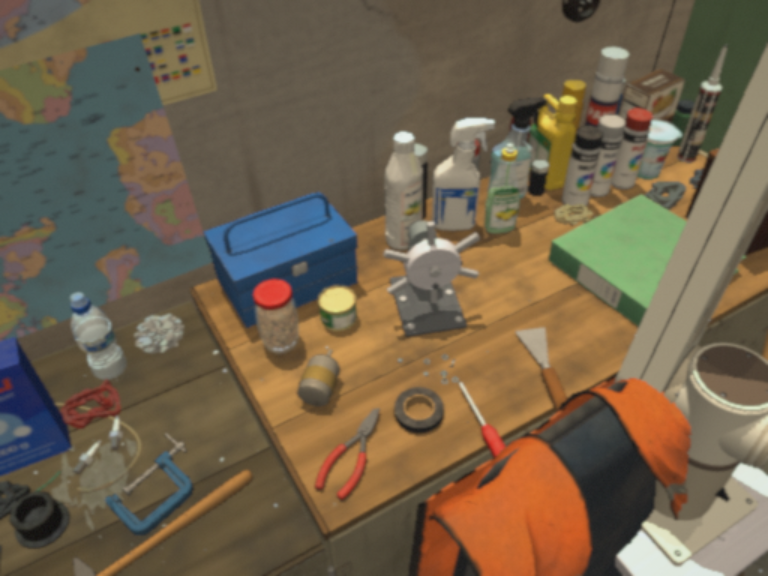

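View pics/top0.png

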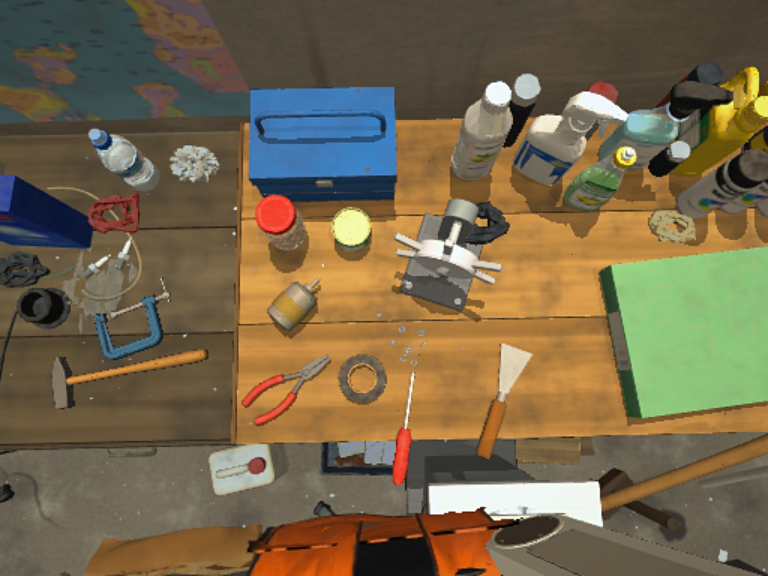

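The scene picture shows the stand at about (432,270), the jar at (275,315), the tin at (337,308) and the tape at (418,408). In the top picture the wheel is at about (447,255), with spoke ends at (405,240) and (490,270). Next I'll zoom in on the wheel.

```bash
cat > h.py <<'E'
import numpy as np,cv2
from scipy.spatial.transform import Rotation as R
from workcell import monitor, vision
def ray(c,u,v):
    K=c["camera_matrix"]; d=np.array([(u-K[0,2])/K[0,0],-(v-K[1,2])/K[1,1],-1])
    return c["eye"],R.from_quat(c["attitude"]).apply(d)
def onz(c,u,v,z):
    e,d=ray(c,u,v); return e+d*(z-e[2])/d[2]
def proj(c,p):
    q=R.from_quat(c["attitude"]).inv().apply(np.asarray(p)-c["eye"]); K=c["camera_matrix"]
    return np.array([K[0,2]+K[0,0]*q[...,0]/-q[...,2],K[1,2]-K[1,1]*q[...,1]/-q[...,2]]).T
def tri(c1,p1,c2,p2):
    e1,d1=ray(c1,*p1);e2,d2=ray(c2,*p2)
    s=np.linalg.lstsq(np.array([d1,-d2]).T,e2-e1,rcond=None)[0]
    a,b=e1+s[0]*d1,e2+s[1]*d2; return (a+b)/2,np.linalg.norm(a-b)
E
python3 - <<'E'
from h import *
s=vision.camera("scene");t=vision.camera("top")
a=cv2.resize(s["color"][140:230,245:335],(540,540),interpolation=2)
b=cv2.resize(t["color"][125:215,255:345],(540,540),interpolation=2)
cv2.imwrite("pics/a.png",a[:,:,::-1]);cv2.imwrite("pics/b.png",b[:,:,::-1])
# note scale: 768/512=1.5
for n,(u,v),z in [("basecorners",(402,290),.012),("",(470,308),.012),("tape",(362,378),.019),("jar lid",(277,215),.141),("tin",(351,229),.058),("wheel",(447,250),.14)]:
    print(n,onz(t,u/1.5,v/1.5,z).round(3))
E
```

```text
basecorners [0.517 0.198 0.012]
 [0.479 0.066 0.012]
tape [0.349 0.279 0.019]
jar lid [0.634 0.419 0.141]
tin [0.63  0.294 0.058]
wheel [0.564 0.122 0.14 ]
```

View pics/a.png

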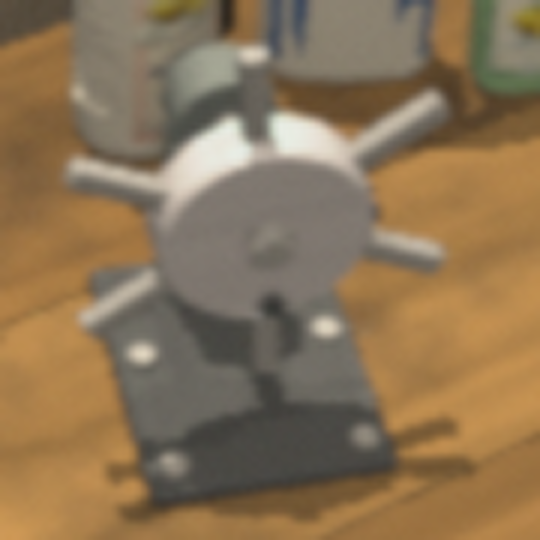

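View pics/b.png

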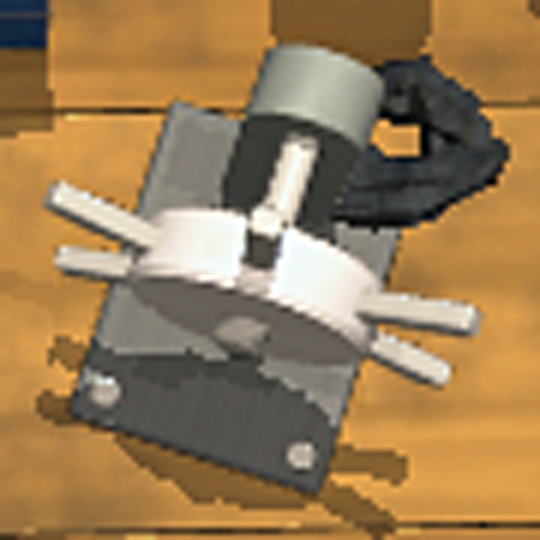

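The bolt head is at (272,303) in the scene crop, so the marked spoke points roughly straight down. The top spoke's tip is at (255,52) in the scene crop and (303,145) in the top crop. I'll triangulate the spoke tips next.

```bash
python3 - <<'E'
from h import *
s=vision.camera("scene");t=vision.camera("top")
S=lambda u,v:((u+.5)/6+245-.5,(v+.5)/6+140-.5)
T=lambda u,v:((u+.5)/6+255-.5,(v+.5)/6+125-.5)
P={}
for n,a,b in [("top",(255,53),(302,147)),("LU",(75,172),(55,195)),("RU",(438,103),(473,318)),("RL",(436,258),(443,375)),("LL",(88,322),(62,258)),("boss",(272,245),(240,332))]:
    p,e=tri(s,S(*a),t,T(*b)); P[n]=p; print(n,p.round(4),round(e,4))
c=[onz(t,*T(*q),.012) for q in [(73,416),(322,490),(180,103)]]
for q in c: print(q.round(4))
yv=c[0]-c[1]; print("yaw of stand y",np.degrees(np.arctan2(yv[1],yv[0])),np.linalg.norm(yv), np.linalg.norm(c[2]-c[0]))
h=(P["LU"]+P["RL"])/2; k=(P["RU"]+P["LL"])/2; print(h,k)
for a,b in (("LU","RU"),("LL","RL"),("LU","RL"),("LL","RU")):
    d=P[a]-P[b]; print(np.degrees(np.arctan2(d[1],d[0])),np.linalg.norm(d))
E
```

```text
top [0.5886 0.1089 0.2075] 0.0064
LU [0.579  0.2117 0.1852] 0.0002
RU [0.5207 0.044  0.1962] 0.0012
RL [0.5171 0.037  0.0939] 0.0024
LL [0.577  0.2069 0.0851] 0.0001
boss [0.5286 0.1321 0.1399] 0.0003
[0.5156 0.2017 0.012 ]
[0.4762 0.0814 0.012 ]
[0.674  0.1435 0.012 ]
yaw of stand y 71.86046761330478 0.12657673192130256 0.16874876345900086
[0.5480489  0.12436055 0.13952871] [0.54887543 0.12544543 0.14065989]
70.838446097803 0.17788684740044777
70.5683170906862 0.18035201094112943
70.48928920681566 0.206622891541275
70.93164827602375 0.20501342751302826
```

move_arm:
  moves:
    - [[0.03,0.03,0.045,10,60],[0.055,0.075,0.08,20,50],[0.08,0.12,0.11,30,50],[0.11,0.165,0.14,40,50],[0.14,0.21,0.15,50,50]]

```text
clock: 0.92
eef_pos: [0.2908, -0.2662, 0.3463]
tool_rot: [0.831, 0.557, 0.001, 0.002]
ft_force: [1.5, -1.0, -0.8]
grip_width: 0.0427
grasp_force: 0.0
```

move_arm:
  moves:
    - [[0.033,0.05,0,3.6,50],[0.066,0.1,0,3.6,50],[0.1,0.15,0,3.6,50],[0.133,0.2,0,3.6,50],[0.166,0.25,0,3.6,50]]

```text
clock: 1.55
eef_pos: [0.4564, -0.0153, 0.3444]
tool_rot: [0.814, 0.581, 0.0, 0.0]
ft_force: [1.6, -0.6, -0.3]
grip_width: 0.0426
grasp_force: 0.0
```

move_arm:
  moves:
    - [[0.032,0.048,0,0,50],[0.063,0.096,0,0,50],[0.094,0.144,0,0,50],[0.094,0.144,-0.04,0,50],[0.094,0.144,-0.08,0,50]]

```text
clock: 2.17
eef_pos: [0.5504, 0.1282, 0.2627]
tool_rot: [0.814, 0.582, 0.0, 0.0]
ft_force: [0.8, 0.3, 0.7]
grip_width: 0.0425
grasp_force: 0.0
```

```bash
python3 - <<'E'
from h import *
s=vision.camera("scene");t=vision.camera("top")
a=cv2.resize(s["color"][110:230,235:335],(500,600),interpolation=2)
cv2.imwrite("pics/c.png",a[:,:,::-1])
o=monitor.get_obs();print(o["eef_pos"],o["ft_force"],o["ft_torque"],o["clock"])
E
```

```text
[0.54601115 0.12645056 0.25831786] [-0.66890147 -0.61333556 -0.44322904] [-0.04876779 -0.00746954 -0.00154448] 2.275
```

View pics/c.png

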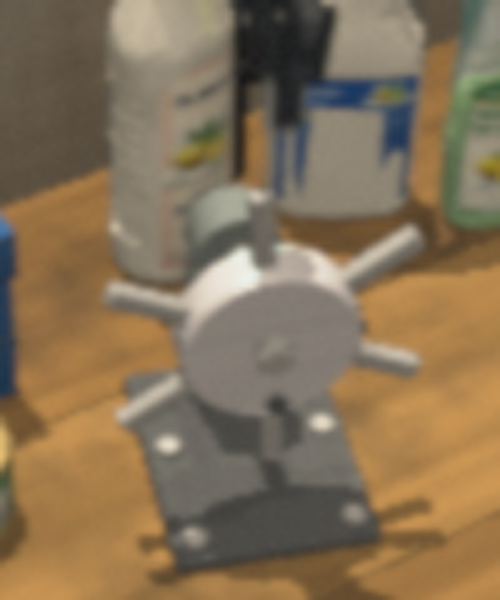

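The crop shows no gripper near the wheel, although the measured TCP is right above it. I'll check full views.

```bash
python3 - <<'E'
from h import *
s=vision.camera("scene");t=vision.camera("top")
cv2.imwrite("pics/d.png",np.hstack([cv2.resize(x["color"],(400,300)) for x in (s,t)])[:,:,::-1])
o=monitor.get_obs();print(o["eef_pos"],o["ft_force"],o["clock"],o["joint_pos"]); print(proj(s,[.55,.128,.26]),proj(t,[.55,.128,.26]))
E
```

```text
[0.54925565 0.12682066 0.26445685] [0.41865351 0.47610881 1.48764742] 2.375 [2.26905345e-01 3.57776795e-01 3.46774884e-01 1.56094272e+00
 2.21522251e-05 2.12918598e+00]
[288.45429687 143.2244903 ] [301.43357801 159.66063374]
```

View pics/d.png

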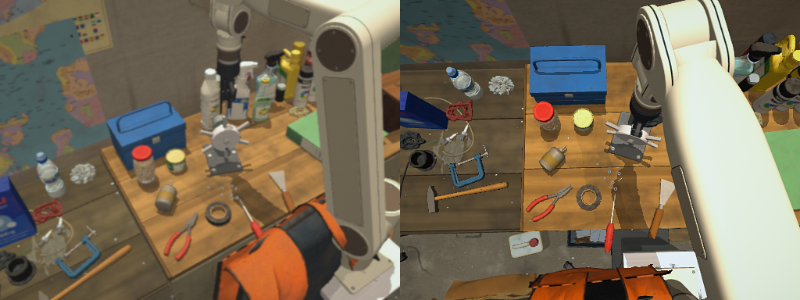

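```bash
python3 - <<'E'
from h import *
s=vision.camera("scene");t=vision.camera("top")
X=np.array([.9455,-.3256,0]);Y=np.array([.3256,.9455,0])
p=np.array([.5495,.1275,.262+.006])
for k in(-1,1):
    for j in (-.011,.011): print(k,((proj(s,p+k*.021*X+j*Y)-[255,90])*8).round(),((proj(t,p+k*.021*X+j*Y)-[265,110])*8).round())
q=np.array([.5485,.125,.14])+.105*np.array([0,0,1]); print("spoke tip",((proj(s,q)-[255,90])*8).round())
a=cv2.resize(s["color"][90:165,255:305],(400,600),interpolation=2)
b=cv2.resize(t["color"][110:185,265:315],(400,600),interpolation=2)
cv2.imwrite("pics/e.png",np.hstack([a,b])[:,:,::-1])
E
```

```text
-1 [318. 441.] [313. 472.]
-1 [254. 450.] [238. 449.]
1 [286. 366.] [355. 334.]
1 [224. 375.] [281. 312.]
spoke tip [276. 460.]
```

View pics/e.png

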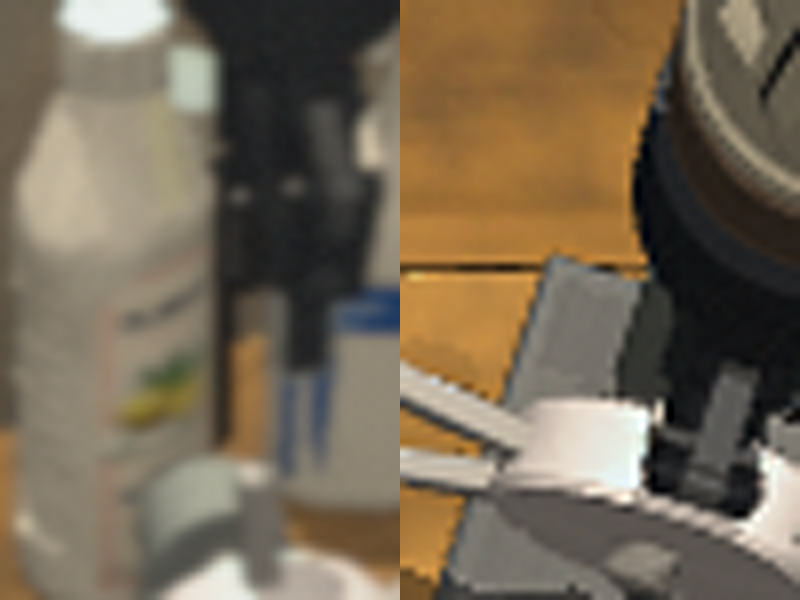

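The fingers straddle the top spoke: the front finger is at about (300,330) in the left half and the spoke tip at (258,470). I'll lower and watch the force.

move_arm:
  moves:
    - [[0,0,-0.03,0,50],[0,0,-0.054,0,50],[0,0,-0.054,0,50]]

```text
clock: 2.85
eef_pos: [0.5496, 0.1266, 0.2107]
tool_rot: [0.814, 0.581, 0.0, 0.0]
ft_force: [1.4, -0.7, 0.5]
grip_width: 0.0424
grasp_force: 0.0
```

move_arm:
  moves:
    - [[0,0,0,0,5],[0,0,0,0,5],[0,0,0,0,5],[0,0,0,0,5]]

```text
clock: 3.35
eef_pos: [0.5498, 0.1269, 0.2106]
tool_rot: [0.814, 0.581, 0.0, 0.0]
ft_force: [0.0, -0.1, -0.7]
grip_width: 0.0043
grasp_force: 0.0
```

```bash
python3 - <<'E'
from h import *
s=vision.camera("scene");t=vision.camera("top")
p=np.array([.5498,.1269,.2106])
print(((proj(s,p)-[240,110])*6).round(),((proj(t,p)-[265,120])*6).round())
a=cv2.resize(s["color"][110:200,240:305],(390,540),interpolation=2)
b=cv2.resize(t["color"][120:210,265:330],(390,540),interpolation=2)
cv2.imwrite("pics/f.png",np.hstack([a,b])[:,:,::-1])
E
```

```text
[289. 282.] [207. 271.]
```

View pics/f.png

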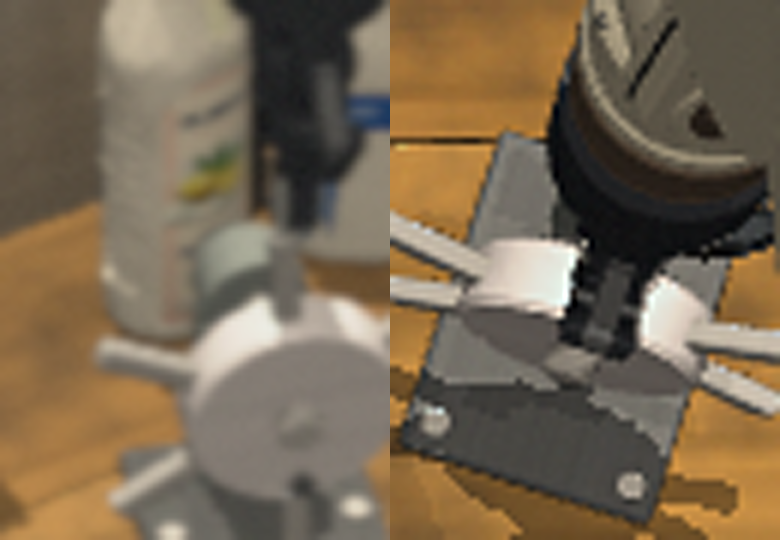

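```bash
python3 - <<'E'
from h import *
s=vision.camera("scene");t=vision.camera("top")
for a in((310,230),(300,232)):
  for b in((222,345),(205,345),(240,345),(215,300)):
    p,e=tri(s,np.array(a)/6+[240,110],t,np.array(b)/6+[265,120]); print(a,b,p.round(4),e.round(4))
o=monitor.get_obs();print(o["joint_pos"].round(3),o["eef_pos"],o["ft_force"],o["ft_torque"],o["tool_rot"])
# spoke points: scene tip/top
for z in(.245,.2):
  print(onz(s,285/6+240,240/6+110,z))
# check colors at old tips
E
```

```text
(310, 230) (222, 345) [0.5101 0.136  0.2724] 0.0144
(310, 230) (205, 345) [0.5079 0.1406 0.2761] 0.0093
(310, 230) (240, 345) [0.5123 0.131  0.2687] 0.0199
(310, 230) (215, 300) [0.5268 0.1313 0.2594] 0.0025
(300, 232) (222, 345) [0.5117 0.1375 0.2706] 0.0188
(300, 232) (205, 345) [0.5096 0.1421 0.2742] 0.0136
(300, 232) (240, 345) [0.5139 0.1326 0.2669] 0.0243
(300, 232) (215, 300) [0.5286 0.1328 0.2574] 0.0069
[ 0.227  0.364  0.217  1.424 -0.     2.129] [0.54953093 0.12690153 0.2101795 ] [ 0.6740247  -0.27378549  0.21709548] [-0.03846971  0.00075664  0.02027456] [ 8.14091510e-01  5.80736609e-01 -6.11502282e-05 -2.30463273e-05]
[0.54204549 0.13572247 0.245     ]
[0.58734809 0.10422401 0.2       ]
```

```bash
python3 - <<'E'
from h import *
s=vision.camera("scene");t=vision.camera("top")
for a in((255,48),(255,55)):
  for b in((265,213),(267,222)):
    p,e=tri(s,np.array(a)/6+[245,140],t,np.array(b)/6+[255,125]); print(a,b,p.round(4),e.round(4))
h=np.array([.5485,.125,.14]);X=np.array([.9455,-.3256,0]);Y=np.array([.3256,.9455,0])
print(((proj(t,h+[0,0,.105])-[255,125])*6).round(),((proj(t,h+[0,0,.055])-[255,125])*6).round(),((proj(s,h+[0,0,.105])-[245,140])*6).round(), ((proj(s,h+[0,0,.055])-[245,140])*6).round())
E
```

```text
(255, 48) (265, 213) [0.5521 0.1303 0.243 ] 0.0021
(255, 48) (267, 222) [0.5487 0.131  0.2454] 0.0006
(255, 55) (265, 213) [0.5534 0.1295 0.2376] 0.0025
(255, 55) (267, 222) [0.5499 0.1302 0.2401] 0.0002
[282. 222.] [267. 253.] [267.  45.] [263. 127.]
```

```bash
python3 - <<'E'
from h import *
s=vision.camera("scene");t=vision.camera("top")
p=np.array([.5498,.1269,0])
for z in (.21,.23,.25,.28,.31,.35,.40): print(z,((proj(s,p+[0,0,z])-[240,110])*6).round(),((proj(t,p+[0,0,z])-[265,120])*6+[390,0]).round())
d=s["color"].max(2)<60; d[:, :230]=0; d[180:]=0
for v in range(60,152,6): 
    u=np.where(d[v,270:320])[0]+270; print(v,(v-110)*6,u.min() if len(u) else None,u.max() if len(u) else None,len(u))
E
```

```text
0.21 [289. 283.] [596. 271.]
0.23 [291. 250.] [602. 259.]
0.25 [292. 216.] [608. 245.]
0.28 [295. 164.] [618. 224.]
0.31 [297. 110.] [629. 201.]
0.35 [300.  35.] [644. 168.]
0.4 [305. -64.] [666. 121.]
60 -300 301 305 5
66 -264 309 312 4
72 -228 None None 0
78 -192 None None 0
84 -156 279 280 2
90 -120 279 303 8
96 -84 277 305 7
102 -48 278 304 27
108 -12 278 303 26
114 24 282 298 17
120 60 282 298 17
126 96 282 292 11
132 132 282 299 14
138 168 282 297 14
144 204 288 292 5
150 240 None None 0
```

```bash
python3 - <<'E'
from h import *
s=vision.camera("scene");t=vision.camera("top")
g=lambda c,u,v:(255*(cv2.resize(c["color"][v:v+50,u:u+40],(400,500),interpolation=0)/255.)**.55).astype(np.uint8)
cv2.imwrite("pics/g.png",np.hstack([g(s,268,125),g(t,282,140)])[:,:,::-1])
p=np.array([.5498,.1269,.2106])
for k in [(0,0,0),(.0,0,.02),(-.017,0,0),(-.017,0,.02),(.017,0,.02)]:
    q=p+k[0]*np.array([.9455,-.3256,0])+[0,0,k[2]]; print(k,((proj(s,q)-[268,125])*10).round(),((proj(t,q)-[282,140])*10+[400,0]).round())
E
```

```text
(0, 0, 0) [202. 320.] [574. 252.]
(0.0, 0, 0.02) [205. 265.] [584. 230.]
(-0.017, 0, 0) [217. 358.] [554. 317.]
(-0.017, 0, 0.02) [220. 303.] [563. 297.]
(0.017, 0, 0.02) [190. 227.] [604. 164.]
```

View pics/g.png

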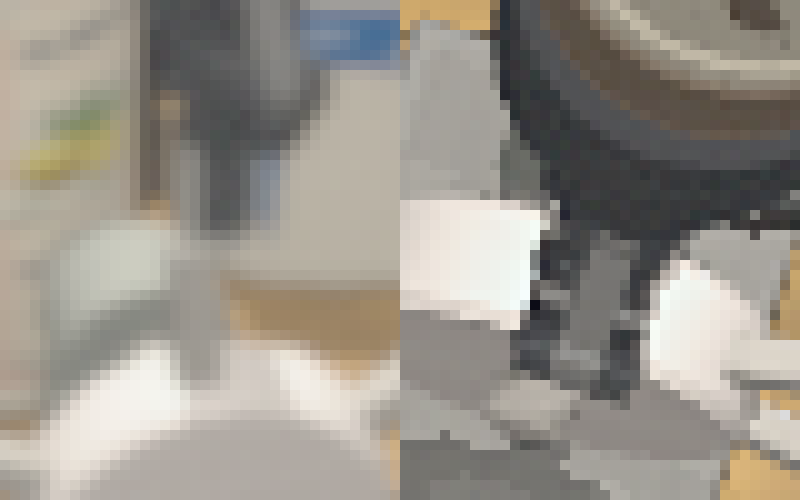

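The dark fingers appear to end at about (225,240) in the left half, level with the spoke tip at (195,240). The fingers therefore sit roughly 30 mm higher than I assumed. I'll reopen, go lower and close again.

move_arm:
  moves:
    - [[0,0.003,0,0,50],[0,0.003,0,0,50],[0,0.003,-0.014,0,50],[0,0.003,-0.028,0,50],[0,0.003,-0.028,0,50]]

```text
clock: 4.47
eef_pos: [0.548, 0.1295, 0.1799]
tool_rot: [0.814, 0.581, -0.002, -0.001]
ft_force: [-0.2, -0.0, 0.5]
grip_width: 0.0427
grasp_force: 0.0
```

move_arm:
  moves:
    - [[0,0,0,0,5],[0,0,0,0,5],[0,0,0,0,5],[0,0,0,0,5]]

```text
clock: 4.97
eef_pos: [0.5495, 0.1301, 0.1828]
tool_rot: [0.814, 0.581, 0.0, -0.0]
ft_force: [-2.4, 0.9, 2.8]
grip_width: 0.0107
grasp_force: 60.5
```

move_arm:
  moves:
    - [[-0.0031,-0.0089,0,0,5],[-0.0061,-0.0178,-0.001,0,5],[-0.0091,-0.0265,-0.003,0,5],[-0.012,-0.035,-0.0059,0,5],[-0.0148,-0.0431,-0.0097,0,5]]

```text
clock: 5.6
eef_pos: [0.5359, 0.0915, 0.1756]
tool_rot: [0.813, 0.582, 0.005, -0.003]
ft_force: [-6.8, 10.3, 13.6]
grip_width: 0.0105
grasp_force: 61.7
```

```bash
cat >> h.py <<'E'
def st():
    for i in range(1):
        o=monitor.get_obs();print({k:np.round(o[k],3).tolist() for k in("clock","eef_pos","ft_force","ft_torque","grip_width","grasp_force","joint_vel")})
E
python3 - <<'E'
from h import *
st()
s=vision.camera("scene");t=vision.camera("top");st()
def cr(c,u,v):return cv2.resize(c["color"][v:v+90,u:u+66],(396,540),interpolation=2)
cv2.imwrite("pics/i.png",np.hstack([cr(s,255,135),cr(t,275,130)])[:,:,::-1])
E
```

```text
{'clock': 5.6, 'eef_pos': [0.536, 0.092, 0.176], 'ft_force': [-6.759, 10.269, 13.638], 'ft_torque': [2.509, 0.833, -0.056], 'grip_width': 0.011, 'grasp_force': 61.728, 'joint_vel': [-0.112, -0.058, -0.153, -0.109, -0.023, -0.111]}
{'clock': 5.7, 'eef_pos': [0.535, 0.09, 0.175], 'ft_force': [-5.104, 8.128, 9.57], 'ft_torque': [2.102, 0.728, -0.055], 'grip_width': 0.011, 'grasp_force': 61.31, 'joint_vel': [0.004, 0.002, 0.006, 0.008, -0.009, 0.007]}
```

View pics/i.png

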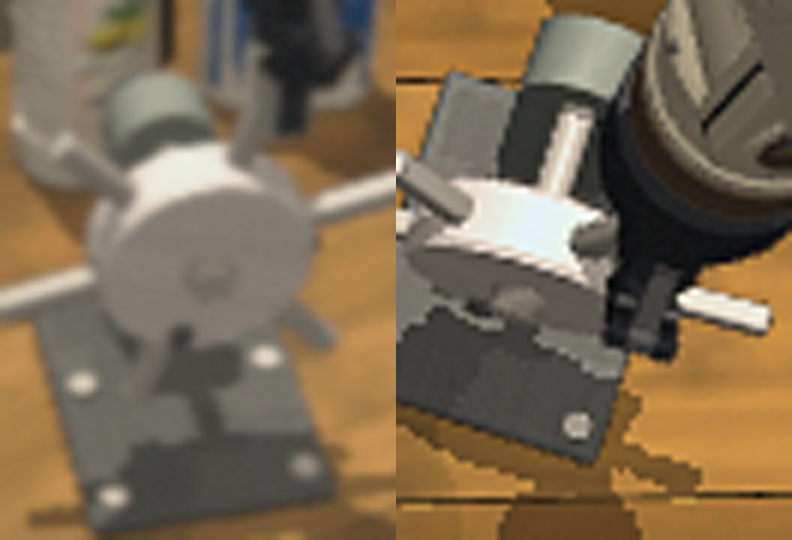

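The wheel has turned clockwise with the grip: the left spoke tip is now at (65,150) in the left half and the right tip at (768,318) in the right half. I'll compute the angle from these.

```bash
cat >> h.py <<'E'
H=np.array([.5485,.125,.14]);X=np.array([.9455,-.3256,0]);Y=np.array([.3256,.9455,0])
def onw(c,u,v,x=0):  # ray onto wheel plane -> (stand y, z rel hub, radius, clockwise angle from up)
    e,d=ray(c,u,v); q=e+d*(((H+x*X-e)@X)/(d@X))-H; y,z=q@Y,q[2]
    return np.round([y,z,np.hypot(y,z),np.degrees(np.arctan2(-y,z))],3)
E
python3 - <<'E'
from h import *
s=vision.camera("scene");t=vision.camera("top")
print(onw(s,65/6+255,150/6+135),onw(t,770/6-66+275,318/6+130),onw(s,325/6+255,340/6+135))
print("bolt",onw(s,181/6+255,335/6+135,-.02),"mark tip",onw(s,140/6+255,385/6+135))
print("gripped tip",onw(s,265/6+255,62/6+135))
# initial tips for the offset
for n,a in [("LU",(75,172)),("RU",(438,103)),("RL",(436,258)),("LL",(88,322)),("top",(255,50))]: print(n,onw(s,a[0]/6+245,a[1]/6+140))
st()
E
```

```text
[  0.067   0.072   0.098 -42.967] [-1.0500e-01  1.8000e-02  1.0600e-01  8.0413e+01] [-6.90000e-02 -8.10000e-02  1.06000e-01  1.39222e+02]
bolt [ 1.3000e-02 -4.1000e-02  4.3000e-02 -1.6272e+02] mark tip [ 2.80000e-02 -9.20000e-02  9.60000e-02 -1.63385e+02]
gripped tip [-0.028  0.108  0.111 14.34 ]
LU [ 9.1000e-02  4.4000e-02  1.0100e-01 -6.4198e+01]
RU [-8.6000e-02  5.5000e-02  1.0200e-01  5.7675e+01]
RL [-9.40000e-02 -4.90000e-02  1.06000e-01  1.17457e+02]
LL [ 8.50000e-02 -5.70000e-02  1.03000e-01 -1.23508e+02]
top [ 0.006  0.103  0.103 -3.078]
{'clock': 5.8, 'eef_pos': [0.535, 0.09, 0.175], 'ft_force': [-5.659, 8.208, 8.786], 'ft_torque': [2.04, 0.781, -0.062], 'grip_width': 0.011, 'grasp_force': 61.391, 'joint_vel': [0.001, 0.001, 0.002, 0.003, -0.002, 0.001]}
```

move_arm:
  moves:
    - [[0,0,0,0,50],[0,0,0,0,50],[0.003,0.008,-0.005,0,50],[0.003,0.008,-0.02,0,50],[0.003,0.008,-0.02,0,50]]

```text
clock: 6.42
eef_pos: [0.5362, 0.0945, 0.1501]
tool_rot: [0.814, 0.581, -0.002, -0.001]
ft_force: [-0.0, -0.2, 1.1]
grip_width: 0.0427
grasp_force: 0.0
```

move_arm:
  moves:
    - [[0,0,0,0,50]]

```text
clock: 6.55
eef_pos: [0.5375, 0.0947, 0.152]
tool_rot: [0.814, 0.581, -0.001, -0.0]
ft_force: [0.2, -0.5, 0.3]
grip_width: 0.0428
grasp_force: 0.0
```

```bash
python3 - <<'E'
from h import *
st()
s=vision.camera("scene");t=vision.camera("top")
def cr(c,u,v):return cv2.resize(c["color"][v:v+90,u:u+66],(396,540),interpolation=2)
cv2.imwrite("pics/j.png",np.hstack([cr(s,255,120),cr(t,275,130)])[:,:,::-1])
E
```

```text
{'clock': 6.55, 'eef_pos': [0.537, 0.095, 0.152], 'ft_force': [0.226, -0.538, 0.274], 'ft_torque': [0.006, -0.079, 0.034], 'grip_width': 0.043, 'grasp_force': 0.0, 'joint_vel': [0.001, -0.009, 0.014, 0.003, 0.002, 0.0]}
```

View pics/j.png

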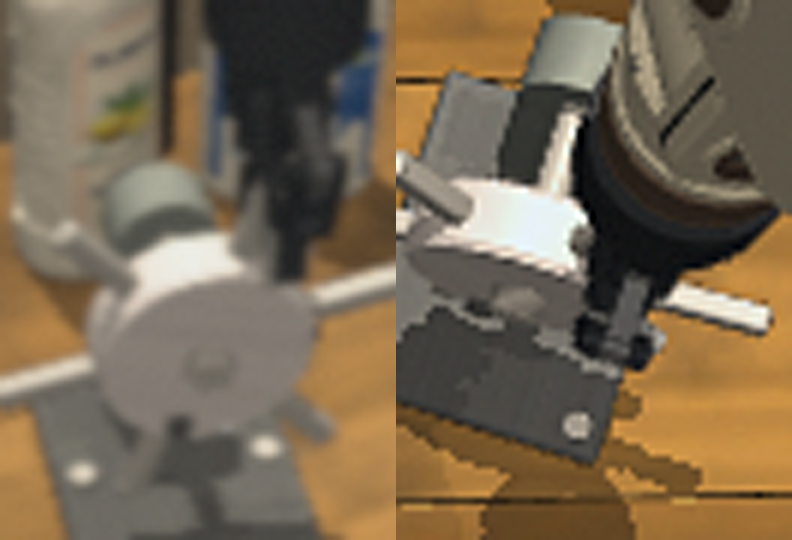

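The finger ends at about (290,280) in the left half, slightly to the right of the spoke at (255,250). I've used up my picture allowance (11 viewed, one over the limit of 10), so from here I'll work from numbers only.

```bash
python3 - <<'E'
from h import *
s=vision.camera("scene");t=vision.camera("top")
for x in(-.021,-.036): print("finger end",[onw(s,u/6+255,280/6+120,x)[:2].tolist() for u in(272,290,306)])
print("finger mid",[onw(s,u/6+255,230/6+120,-.03)[:2].tolist() for u in(280,335)])
print("top view finger end",[onw(t,u/6-66+275,v/6+130,-.036)[:2].tolist() for u,v in((580,345),(645,365),(610,335))])
print("spoke left edge, right",onw(s,232/6+255,250/6+120),onw(s,262/6+255,180/6+120))
o=monitor.get_obs();q=o["eef_pos"]-H;print("tcp",q@X,q@Y,q[2])
E
```

```text
finger end [[-0.028, 0.047], [-0.037, 0.046], [-0.045, 0.044]]
finger end [[-0.024, 0.061], [-0.032, 0.059], [-0.04, 0.058]]
finger mid [[-0.028, 0.086], [-0.054, 0.081]]
top view finger end [[-0.031, 0.019], [-0.06, 0.02], [-0.039, 0.054]]
spoke left edge, right [-1.4000e-02  5.1000e-02  5.3000e-02  1.5846e+01] [-0.027  0.091  0.095 16.474]
tcp -3.25898041016251e-05 -0.03197140545492614 0.012901587989176538
```

move_arm:
  moves:
    - [[0.0023,0.0066,0,0,50],[0.0023,0.0066,0,0,5],[0.0023,0.0066,0,0,5],[0.0023,0.0066,0,0,5],[0.0023,0.0066,0,0,5]]

```text
clock: 7.38
eef_pos: [0.539, 0.1009, 0.1543]
tool_rot: [0.814, 0.58, -0.0, 0.0]
ft_force: [-6.2, -0.7, 10.4]
grip_width: 0.0113
grasp_force: 84.5
```

```bash
cat >> h.py <<'E'
def bolt(x=-.018):
    s=vision.camera("scene"); g=s["color"].max(2).astype(float)
    v,u=np.mgrid[130:235,250:335]; K=s["camera_matrix"]
    P=np.array([onw(s,a,b,x) for a,b in zip(u.ravel(),v.ravel())]); w=g[v.ravel(),u.ravel()]
    m=(P[:,2]>.03)&(P[:,2]<.05); med=np.median(w[m]); k=m&(w<.6*med)
    wt=(med-w)[k]
    if not k.any(): print("none",med,w[m].min());return
    y,z=np.average(P[k][:,:2],axis=0,weights=wt); a=np.degrees(np.arctan2(-y,z))
    print("bolt",k.sum(),"y,z",y.round(4),z.round(4),"r",np.hypot(y,z).round(4),"spread",P[k][:,:2].std(0).round(4),"mark angle",round(a%360,1))
def tq():
    o=monitor.get_obs();q=o["eef_pos"]-H;f=o["ft_force"];m=o["ft_torque"]
    print("t",round(o["clock"],2),"tcp y,z",(q@Y).round(4),q[2].round(4),"x",(q@X).round(4),"F xyz",np.round([f@X,f@Y,f[2]],2),"M xyz",np.round([m@X,m@Y,m[2]],3),"grip",o["grip_width"].round(4),o["grasp_force"].round(1))
E
python3 - <<'E'
from h import *
tq();bolt()
E
```

```text
Traceback (most recent call last):
  File "h.py", line 34, in tq
    print("t",round(o["clock"],2),"tcp y,z",(q@Y).round(4),q[2].round(4),"x",(q@X).round(4),"F xyz",np.round([f@X,f@Y,f[2]],2),"M xyz",np.round([m@X,m@Y,m[2]],3),"grip",o["grip_width"].round(4),o["grasp_force"].round(1))
                                                                                                                                                                         ^^^^^^^^^^^^^^^^^^^^^
AttributeError: 'float' object has no attribute 'round'
```

```bash
sed -i 's/o\["grip_width"\].round(4),o\["grasp_force"\].round(1)/round(o["grip_width"],4),round(o["grasp_force"],1)/' h.py; python3 - <<'E'
from h import *
tq();bolt()
E
```

```text
t 7.38 tcp y,z -0.0259 0.0143 x -0.0011 F xyz [-5.65 -2.67 10.39] M xyz [-0.86   0.841 -0.288] grip 0.0113 84.5
bolt 7 y,z 0.0149 -0.0431 r 0.0456 spread [0.0023 0.0033] mark angle 199.1
```

move_arm:
  moves:
    - [[0.0023,0.0068,0.0019,0,5],[0.0047,0.0137,0.0032,0,5],[0.0071,0.0207,0.0039,0,5],[0.0095,0.0277,0.0039,0,5],[0.0119,0.0347,0.0032,0,5]]

```text
clock: 8.05
eef_pos: [0.5498, 0.131, 0.1581]
tool_rot: [0.815, 0.579, -0.004, 0.003]
ft_force: [-8.4, -12.1, 17.6]
grip_width: 0.0112
grasp_force: 68.7
```

```bash
python3 - <<'E'
from h import *
tq();bolt();tq()
E
```

```text
t 8.05 tcp y,z 0.0061 0.0181 x -0.0007 F xyz [ -4.   -14.13  17.62] M xyz [-3.814  1.142 -0.195] grip 0.0112 68.7
bolt 6 y,z -0.0029 -0.0445 r 0.0446 spread [0.0024 0.0022] mark angle 176.3
t 8.1 tcp y,z 0.0071 0.0181 x -0.0007 F xyz [ -4.37 -12.58  15.38] M xyz [-3.375  1.11  -0.203] grip 0.0113 69.4
```

move_arm:
  moves:
    - [[-0.0033,-0.0096,0.003,0,5],[-0.0066,-0.0193,0.003,0,5],[-0.01,-0.0289,0.0015,0,5]]

```text
clock: 8.48
eef_pos: [0.5436, 0.114, 0.1579]
tool_rot: [0.813, 0.582, 0.005, -0.005]
ft_force: [2.4, 17.9, -0.5]
grip_width: 0.0114
grasp_force: 64.2
```

```bash
python3 - <<'E'
from h import *
tq();bolt();tq()
E
```

```text
t 8.47 tcp y,z -0.012 0.0179 x -0.001 F xyz [-3.51 17.68 -0.49] M xyz [ 4.057  0.588 -0.174] grip 0.0114 64.2
bolt 8 y,z 0.0068 -0.0441 r 0.0447 spread [0.0025 0.0032] mark angle 188.8
t 8.53 tcp y,z -0.0132 0.0177 x -0.0011 F xyz [-3.39 12.83 -1.87] M xyz [ 3.419  0.37  -0.221] grip 0.0112 64.4
```

move_arm:
  moves:
    - [[-0.0033,-0.0096,-0.0025,0,5],[-0.0066,-0.0193,-0.007,0,5]]

```text
clock: 8.78
eef_pos: [0.537, 0.0952, 0.1524]
tool_rot: [0.813, 0.583, 0.006, -0.005]
ft_force: [-1.9, 15.1, 6.2]
grip_width: 0.0111
grasp_force: 62.6
```

```bash
python3 - <<'E'
from h import *
tq();bolt();tq()
E
```

```text
t 8.78 tcp y,z -0.0319 0.0124 x -0.0012 F xyz [-6.69 13.65  6.2 ] M xyz [ 3.503  1.13  -0.288] grip 0.0111 62.6
bolt 7 y,z 0.0161 -0.0416 r 0.0446 spread [0.0023 0.0029] mark angle 201.2
t 8.82 tcp y,z -0.0338 0.0116 x -0.0013 F xyz [-5.51 12.41  2.67] M xyz [ 2.946  0.738 -0.168] grip 0.0113 62.5
```

move_arm:
  moves:
    - [[-0.0033,-0.0096,-0.006,0,5],[-0.0066,-0.0193,-0.014,0,5]]

```text
clock: 9.07
eef_pos: [0.5299, 0.0753, 0.1389]
tool_rot: [0.813, 0.582, 0.006, -0.004]
ft_force: [-3.8, 16.3, 8.5]
grip_width: 0.0116
grasp_force: 63.7
```

```bash
python3 - <<'E'
from h import *
tq();bolt();tq()
E
```

```text
t 9.07 tcp y,z -0.053 -0.0011 x -0.0014 F xyz [-8.93 14.15  8.45] M xyz [ 3.21   1.466 -0.299] grip 0.0116 63.7
bolt 7 y,z 0.0271 -0.0363 r 0.0453 spread [0.0021 0.0031] mark angle 216.7
t 9.12 tcp y,z -0.0547 -0.0024 x -0.0015 F xyz [-6.47 12.51  7.43] M xyz [ 2.984  1.197 -0.164] grip 0.0111 63.6
```

```bash
cat >> h.py <<'E'
import json
def log(s):
    tq(); o=monitor.get_obs(); q=o["eef_pos"]-H
    a=bolt_(); f=o["ft_force"];m=o["ft_torque"]
    r=[s,a-180,q@Y,q[2],f@Y,f[2],m@X]; open("log.txt","a").write(json.dumps([float(v) for v in r])+"\n"); print(np.round(r,3))
def bolt_():
    import io,contextlib
    b=io.StringIO()
    with contextlib.redirect_stdout(b): bolt()
    return float(b.getvalue().split()[-1])
E
cat > log.txt <<'E'
[-1,-3.7,0.0061,0.0181,-14.13,17.62,-3.814]
[1,8.8,-0.012,0.0179,17.68,-0.49,4.057]
[1,21.2,-0.0319,0.0124,13.65,6.2,3.503]
[1,36.7,-0.053,-0.0011,14.15,8.45,3.21]
E
```

move_arm:
  moves:
    - [[0.0039,0.0113,0.003,0,5],[0.0078,0.0227,0.008,0,5],[0.0116,0.0337,0.012,0,5]]

```text
clock: 9.5
eef_pos: [0.5357, 0.0917, 0.1494]
tool_rot: [0.816, 0.579, -0.009, 0.007]
ft_force: [-15.7, -28.6, 18.3]
grip_width: 0.011
grasp_force: 87.9
```

```bash
python3 -c "
from h import *
log(-1)"
```

```text
t 9.5 tcp y,z -0.0356 0.0094 x -0.0013 F xyz [ -5.5  -32.12  18.29] M xyz [-7.668  0.983 -0.237] grip 0.011 87.9
[-1.0000e+00  2.5200e+01 -3.6000e-02  9.0000e-03 -3.2120e+01  1.8291e+01
 -7.6680e+00]
```

move_arm:
  moves:
    - [[0.0031,0.009,0.003,0,5],[0.0062,0.018,0.005,0,5]]

```text
clock: 9.8
eef_pos: [0.5429, 0.1113, 0.1573]
tool_rot: [0.816, 0.578, -0.006, 0.006]
ft_force: [-16.6, -14.4, 26.3]
grip_width: 0.0109
grasp_force: 81.4
```

```bash
python3 -c "
from h import *
log(-1)"
```

```text
t 9.8 tcp y,z -0.0148 0.0173 x -0.0009 F xyz [-11.   -19.03  26.34] M xyz [-5.133  1.937 -0.065] grip 0.0109 81.4
[-1.0000e+00  8.5000e+00 -1.5000e-02  1.7000e-02 -1.9032e+01  2.6336e+01
 -5.1330e+00]
```

move_arm:
  moves:
    - [[0.0034,0.0099,0.0005,0,5],[0.0068,0.0199,0,0,5]]

```text
clock: 10.1
eef_pos: [0.5515, 0.1352, 0.1575]
tool_rot: [0.815, 0.579, -0.003, 0.004]
ft_force: [-12.4, -13.6, 22.3]
grip_width: 0.0114
grasp_force: 77.2
```

```bash
python3 -c "
from h import *
log(-1)"
```

```text
t 10.1 tcp y,z 0.0106 0.0175 x -0.0005 F xyz [ -7.34 -16.88  22.27] M xyz [-4.837  1.752 -0.161] grip 0.0114 77.2
[-1.0000e+00 -7.8000e+00  1.1000e-02  1.7000e-02 -1.6878e+01  2.2270e+01
 -4.8370e+00]
```

move_arm:
  moves:
    - [[0.0036,0.0104,-0.002,0,5],[0.0072,0.0208,-0.006,0,5]]

```text
clock: 10.4
eef_pos: [0.5593, 0.1571, 0.1518]
tool_rot: [0.815, 0.58, -0.001, 0.003]
ft_force: [-9.2, -8.6, 18.8]
grip_width: 0.011
grasp_force: 68.3
```

```bash
python3 -c "
from h import *
log(-1)"
```

```text
t 10.4 tcp y,z 0.0339 0.0118 x -0.0003 F xyz [ -5.86 -11.11  18.78] M xyz [-2.922  1.51  -0.303] grip 0.011 68.3
[-1.0000e+00 -2.4200e+01  3.4000e-02  1.2000e-02 -1.1110e+01  1.8779e+01
 -2.9220e+00]
```

```bash
python3 - <<'E'
from h import *
d=np.array([json.loads(l) for l in open("log.txt")])
s,th,y,z,Fy,Fz,M=d.T; th=np.radians(th)
# -(M+y Fz-(z+D)Fy) = .45 s - a sin - b cos
b=.455*s+M+y*Fz-z*Fy
A=np.c_[Fy,np.sin(th),np.cos(th)]
for use in(np.ones(len(d),bool),np.arange(len(d))!=4):
    sol,res,_,_=np.linalg.lstsq(A[use],b[use],rcond=None)
    print("D,a,b",sol.round(3),"M",np.hypot(*sol[1:]).round(3),"res",(b-A@sol).round(3))
E
```

```text
D,a,b [ 0.262 -0.376 -0.203] M 0.427 res [-0.032 -0.165  0.346 -0.081  0.271 -0.415 -0.196  0.326]
D,a,b [ 0.274 -0.946 -0.155] M 0.959 res [ 0.066 -0.353  0.331  0.039  0.885 -0.132 -0.102  0.193]
```

move_arm:
  moves:
    - [[0,0,0,0,60],[0,0,0.0,0,60],[0,0,0.045,0,60],[0.001,0.003,0.09,5,60],[0.002,0.006,0.095,15,60]]

```text
clock: 11.08
eef_pos: [0.5645, 0.1676, 0.2459]
tool_rot: [0.73, 0.684, 0.003, 0.001]
ft_force: [0.2, -0.0, -0.9]
grip_width: 0.0515
grasp_force: 0.0
```

move_arm:
  moves:
    - [[0,0,0,10,60],[0,0,0,20,60],[0,0,0,30,60],[0,0,0,40,60],[0,0,0,50,60]]

```text
clock: 11.7
eef_pos: [0.5624, 0.167, 0.2413]
tool_rot: [0.372, 0.928, -0.0, -0.001]
ft_force: [-0.3, -0.2, -0.5]
grip_width: 0.0512
grasp_force: 0.0
```

move_arm:
  moves:
    - [[0,0,0,10,60],[0,0,0,20,60],[0,0,0,25,60],[0,0,0,25,60]]

```text
clock: 12.2
eef_pos: [0.5624, 0.167, 0.2414]
tool_rot: [0.165, 0.986, -0.0, -0.001]
ft_force: [0.3, 0.6, 0.9]
grip_width: 0.0511
grasp_force: 0.0
```

```bash
python3 -c "
from h import *
tq(); bolt(); tq(); print(monitor.get_obs()['tool_rot'])"
```

```text
t 12.2 tcp y,z 0.0442 0.1014 x -0.0005 F xyz [0.08 0.61 0.86] M xyz [ 0.044 -0.061 -0.006] grip 0.0511 0.0
bolt 6 y,z -0.0209 -0.04 r 0.0451 spread [0.0024 0.0022] mark angle 152.4
t 12.25 tcp y,z 0.0442 0.1015 x -0.0005 F xyz [ 0.03  0.2  -0.34] M xyz [-0.006  0.018  0.057] grip 0.0513 0.0
[ 1.65728735e-01  9.86171205e-01 -2.33604349e-04 -5.34619595e-04]
```

move_arm:
  moves:
    - [[0,0,-0.04,0,60],[0,0,-0.08,0,60],[0,0,-0.08,0,60],[-0.0026,-0.0076,-0.08,0,60],[-0.0052,-0.0151,-0.08,0,60]]

```text
clock: 12.88
eef_pos: [0.5593, 0.1534, 0.1651]
tool_rot: [0.165, 0.986, 0.003, 0.002]
ft_force: [1.3, 8.2, 5.5]
grip_width: 0.0513
grasp_force: 4.2
```

move_arm:
  moves:
    - [[-0.0026,-0.0076,0,0,60],[-0.0052,-0.0151,0,0,60],[-0.0078,-0.0227,0,0,60]]

```text
clock: 13.25
eef_pos: [0.5529, 0.1316, 0.1666]
tool_rot: [0.165, 0.986, 0.004, 0.004]
ft_force: [2.5, 5.8, 5.5]
grip_width: 0.0514
grasp_force: 3.1
```

```bash
mv log.txt log1.txt; python3 -c "
from h import *
log(1);tq()"
```

```text
t 13.25 tcp y,z 0.0077 0.0266 x 0.002 F xyz [0.46 6.33 5.53] M xyz [1.257 0.016 0.01 ] grip 0.0514 3.1
[ 1.000e+00 -1.250e+01  8.000e-03  2.700e-02  6.331e+00  5.533e+00
  1.257e+00]
t 13.3 tcp y,z 0.0063 0.0265 x 0.0019 F xyz [0.1  5.4  4.06] M xyz [ 0.999  0.016 -0.01 ] grip 0.051 2.7
```

move_arm:
  moves:
    - [[-0.0026,-0.0076,0,0,60],[-0.0052,-0.0151,0,0,60],[-0.0078,-0.0227,0,0,60]]

```text
clock: 13.68
eef_pos: [0.5441, 0.1081, 0.1653]
tool_rot: [0.165, 0.986, 0.003, 0.003]
ft_force: [2.7, 5.4, 4.4]
grip_width: 0.0516
grasp_force: 3.0
```

```bash
python3 -c "
from h import *
log(1);tq()"
```

```text
t 13.68 tcp y,z -0.0174 0.0253 x 0.0014 F xyz [0.8  5.99 4.41] M xyz [ 1.165  0.073 -0.037] grip 0.0516 3.0
[ 1.     0.1   -0.017  0.025  5.987  4.406  1.165]
t 13.72 tcp y,z -0.0183 0.0253 x 0.0013 F xyz [-0.29  3.39  2.72] M xyz [ 0.899 -0.031 -0.025] grip 0.0511 2.0
```

move_arm:
  moves:
    - [[-0.0026,-0.0076,0,0,60],[-0.0052,-0.0151,0,0,60],[-0.0078,-0.0227,-0.002,0,60]]

```text
clock: 14.1
eef_pos: [0.5367, 0.0869, 0.1636]
tool_rot: [0.164, 0.986, 0.004, 0.003]
ft_force: [1.5, 9.9, 8.5]
grip_width: 0.0513
grasp_force: 5.3
```

```bash
python3 -c "
from h import *
log(1);tq()"
```

```text
t 14.1 tcp y,z -0.0399 0.0236 x 0.0012 F xyz [-1.77  9.86  8.52] M xyz [2.031 0.404 0.018] grip 0.0513 5.3
[ 1.    19.1   -0.04   0.024  9.865  8.517  2.031]
t 14.15 tcp y,z -0.0412 0.0233 x 0.0011 F xyz [-0.77  6.96  7.27] M xyz [1.758 0.266 0.009] grip 0.0513 4.7
```

move_arm:
  moves:
    - [[-0.0026,-0.0076,-0.001,0,60],[-0.0052,-0.0151,-0.002,0,60],[-0.0078,-0.0227,-0.004,0,60]]

```text
clock: 14.52
eef_pos: [0.5285, 0.0649, 0.158]
tool_rot: [0.164, 0.986, 0.005, 0.002]
ft_force: [3.7, 11.5, 0.7]
grip_width: 0.051
grasp_force: 4.9
```

```bash
python3 -c "
from h import *
log(1);tq()"
```

```text
t 14.53 tcp y,z -0.0633 0.018 x 0.0007 F xyz [-0.29 12.1   0.69] M xyz [ 2.607  0.097 -0.058] grip 0.051 4.9
[ 1.0000e+00  3.6800e+01 -6.3000e-02  1.8000e-02  1.2097e+01  6.8900e-01
  2.6070e+00]
t 14.57 tcp y,z -0.0646 0.0178 x 0.0006 F xyz [-0.27  9.64  1.63] M xyz [ 2.243  0.051 -0.069] grip 0.0514 4.5
```

move_arm:
  moves:
    - [[-0.0026,-0.0076,-0.002,0,60],[-0.0052,-0.0151,-0.004,0,60],[-0.0078,-0.0227,-0.006,0,60]]

```text
clock: 14.95
eef_pos: [0.5212, 0.0418, 0.1526]
tool_rot: [0.164, 0.986, 0.004, 0.003]
ft_force: [3.4, 10.4, 2.8]
grip_width: 0.0515
grasp_force: 4.5
```

```bash
python3 -c "
from h import *
log(1);tq()"
```

```text
t 14.95 tcp y,z -0.0876 0.0126 x 0.0012 F xyz [-0.15 10.96  2.83] M xyz [ 2.329  0.055 -0.012] grip 0.0515 4.5
[ 1.0000e+00  5.2600e+01 -8.8000e-02  1.3000e-02  1.0956e+01  2.8280e+00
  2.3290e+00]
t 15.0 tcp y,z -0.0889 0.0123 x 0.0011 F xyz [0.4  7.98 3.57] M xyz [ 2.042 -0.076 -0.041] grip 0.0516 4.1
```

move_arm:
  moves:
    - [[-0.0026,-0.0076,-0.005,0,60],[-0.0052,-0.0151,-0.01,0,60],[-0.0072,-0.0208,-0.016,0,60],[-0.0085,-0.0246,-0.025,0,60],[-0.0091,-0.0265,-0.032,0,60]]

```text
clock: 15.62
eef_pos: [0.512, 0.0138, 0.1209]
tool_rot: [0.165, 0.986, 0.003, 0.003]
ft_force: [2.2, 7.3, 6.9]
grip_width: 0.0513
grasp_force: 4.0
```

```bash
python3 - <<'E'
from h import *
log(1);tq()
d=np.array([json.loads(l) for l in open("log.txt")]); s,th,y,z,Fy,Fz,M=d.T;t=np.radians(th)
yc=y+.0256; r=(.007*np.cos(t)-yc)/np.sin(t); zc=np.where(th>10,np.minimum(r*np.cos(t)+.007*np.sin(t),z+.046),.1)
yc=np.where(th<10,.105*np.sin(-t)+.007,yc)
FM=(M-(yc-y)*Fz)/(z+.25-zc); F=(2*FM+Fy)/3
tau=-yc*Fz+zc*F-.455; print(np.c_[th,zc,Fy,FM,tau].round(3))
from scipy.optimize import least_squares
for n in(5,len(d)):
    q=least_squares(lambda p:p[0]*np.sin(t[:n]-p[1])-tau[:n],[.37,-.2]).x; print("M",q[0],"th0",np.degrees(q[1]),"M=.37:",np.degrees(least_squares(lambda p:.37*np.sin(t[:n]-p[0])-tau[:n],[-.2]).x))
E
```

```text
t 15.62 tcp y,z -0.117 -0.0191 x 0.0017 F xyz [-0.29  7.66  6.91] M xyz [1.678 0.213 0.042] grip 0.0513 4.0
[ 1.000e+00  7.790e+01 -1.170e-01 -1.900e-02  7.664e+00  6.905e+00
  1.678e+00]
t 15.68 tcp y,z -0.1175 -0.02 x 0.0015 F xyz [1.14 3.94 5.99] M xyz [ 1.061 -0.061  0.008] grip 0.0513 3.3
[[-1.2500e+01  1.0000e-01  6.3310e+00  6.4240e+00  2.0000e-02]
 [ 1.0000e-01  1.0000e-01  5.9870e+00  6.0360e+00  1.1700e-01]
 [ 1.9100e+01  6.3000e-02  9.8650e+00  8.6020e+00  2.3300e-01]
 [ 3.6800e+01  6.2000e-02  1.2097e+01  1.2576e+01  3.4200e-01]
 [ 5.2600e+01  5.6000e-02  1.0956e+01  1.0934e+01  3.3500e-01]
 [ 7.7900e+01  2.7000e-02  7.6640e+00  7.3530e+00  3.7500e-01]]
M 0.38562899241222204 th0 -17.322767813863496 M=.37: [-18.63202]
M 0.381513368239284 th0 -17.680348131931535 M=.37: [-18.58645912]
```

move_arm:
  moves:
    - [[0,0,0.045,0,60],[0,0,0.095,0,60],[0.0098,0.0284,0.095,0,60],[0.0195,0.0567,0.095,0,60],[0.0293,0.0851,0.095,0,60]]

```text
clock: 16.3
eef_pos: [0.5389, 0.0969, 0.2143]
tool_rot: [0.166, 0.986, -0.0, 0.001]
ft_force: [0.1, 0.1, -0.1]
grip_width: 0.0512
grasp_force: 0.0
```

```bash
python3 -c "
from h import *
tq();bolt();tq()"
```

```text
t 16.3 tcp y,z -0.0297 0.0743 x 0.0001 F xyz [ 0.11  0.13 -0.11] M xyz [ 0.008  0.05  -0.032] grip 0.0512 0.0
bolt 5 y,z 0.0427 -0.0072 r 0.0433 spread [0.0021 0.0018] mark angle 260.4
t 16.35 tcp y,z -0.026 0.0738 x -0.0 F xyz [1.22 2.26 0.75] M xyz [ 0.113 -0.09  -0.029] grip 0.0514 0.0
```

move_arm:
  moves:
    - [[0,0,-0.03,0,60],[0,0,-0.052,0,60],[0.0039,0.0113,-0.052,0,60],[0.0078,0.0227,-0.052,0,60],[0.0111,0.0322,-0.052,0,60]]

```text
clock: 16.98
eef_pos: [0.551, 0.1301, 0.1628]
tool_rot: [0.165, 0.986, 0.0, 0.001]
ft_force: [0.5, -0.3, 1.5]
grip_width: 0.0513
grasp_force: 0.5
```

```bash
mv log.txt log2.txt; python3 -c "
from h import *
log(-1)"
```

```text
t 16.98 tcp y,z 0.0056 0.0228 x 0.0007 F xyz [ 0.55 -0.09  1.46] M xyz [-0.207 -0.001  0.023] grip 0.0513 0.5
[-1.000e+00  6.590e+01  6.000e-03  2.300e-02 -9.300e-02  1.463e+00
 -2.070e-01]
```

move_arm:
  moves:
    - [[0.0026,0.0076,0,0,60],[0.0052,0.0151,0,0,60],[0.0078,0.0227,0,0,60]]

```text
clock: 17.4
eef_pos: [0.5577, 0.152, 0.1615]
tool_rot: [0.165, 0.986, -0.0, 0.0]
ft_force: [-1.6, -2.0, 2.3]
grip_width: 0.0512
grasp_force: 1.2
```

```bash
python3 -c "
from h import *
log(-1)"
```

```text
t 17.4 tcp y,z 0.0285 0.0215 x -0.0001 F xyz [-0.85 -2.44  2.27] M xyz [-0.497 -0.142 -0.042] grip 0.0512 1.2
[-1.000e+00  4.990e+01  2.900e-02  2.100e-02 -2.442e+00  2.269e+00
 -4.970e-01]
```

move_arm:
  moves:
    - [[0.0026,0.0076,-0.001,0,60],[0.0052,0.0151,-0.002,0,60],[0.0078,0.0227,-0.003,0,60],[0.0104,0.0303,-0.004,0,60]]

```text
clock: 17.95
eef_pos: [0.5675, 0.1822, 0.1566]
tool_rot: [0.165, 0.986, -0.001, -0.001]
ft_force: [-1.2, -3.5, -0.1]
grip_width: 0.0513
grasp_force: 1.6
```

```bash
python3 -c "
from h import *
log(-1)"
```

```text
t 17.95 tcp y,z 0.0603 0.0166 x -0.0007 F xyz [ 0.04 -3.68 -0.13] M xyz [-0.854 -0.055 -0.014] grip 0.0513 1.6
[-1.000e+00  2.430e+01  6.000e-02  1.700e-02 -3.681e+00 -1.310e-01
 -8.540e-01]
```

move_arm:
  moves:
    - [[0,0,0.03,0,60],[0,0,0.06,0,60],[-0.0104,-0.0303,0.06,0,60],[-0.0208,-0.0605,0.06,0,60],[-0.0313,-0.0908,0.06,0,60]]

```text
clock: 18.62
eef_pos: [0.537, 0.0921, 0.2176]
tool_rot: [0.164, 0.986, 0.001, 0.001]
ft_force: [0.3, -0.1, 0.4]
grip_width: 0.0514
grasp_force: 0.0
```

```bash
python3 -c "
from h import *
tq();bolt();tq()"
```

```text
t 18.62 tcp y,z -0.0349 0.0776 x -0.0002 F xyz [0.31 0.02 0.45] M xyz [ 0.034 -0.06   0.006] grip 0.0514 0.0
bolt 7 y,z 0.0161 -0.0417 r 0.0447 spread [0.0023 0.0029] mark angle 201.2
t 18.68 tcp y,z -0.0388 0.0779 x -0.0004 F xyz [-1.51 -2.96 -0.54] M xyz [-0.209  0.107 -0.031] grip 0.0514 0.0
```

move_arm:
  moves:
    - [[0,0,-0.03,0,60],[0,0,-0.055,0,60],[0.0039,0.0113,-0.055,0,60],[0.0065,0.0189,-0.055,0,60],[0.0091,0.0265,-0.055,0,60]]

```text
clock: 19.3
eef_pos: [0.5469, 0.1185, 0.1639]
tool_rot: [0.165, 0.986, 0.0, 0.001]
ft_force: [-1.4, -4.2, 3.0]
grip_width: 0.0512
grasp_force: 1.8
```

```bash
mv log.txt log3.txt; python3 -c "
from h import *
log(-1)"
```

```text
t 19.3 tcp y,z -0.0067 0.0239 x 0.0006 F xyz [ 0.02 -4.41  2.96] M xyz [-0.701  0.01   0.037] grip 0.0512 1.8
[-1.000e+00  1.510e+01 -7.000e-03  2.400e-02 -4.405e+00  2.957e+00
 -7.010e-01]
```

move_arm:
  moves:
    - [[0.0026,0.0076,0,0,60],[0.0052,0.0151,0,0,60]]

```text
clock: 19.6
eef_pos: [0.5513, 0.1333, 0.1626]
tool_rot: [0.165, 0.986, -0.0, 0.0]
ft_force: [-1.2, -3.3, 2.6]
grip_width: 0.051
grasp_force: 1.6
```

```bash
python3 -c "
from h import *
log(-1)"
```

```text
t 19.6 tcp y,z 0.0088 0.0226 x -0.0001 F xyz [-0.08 -3.53  2.59] M xyz [-0.738 -0.072 -0.037] grip 0.051 1.6
[-1.     6.6    0.009  0.023 -3.53   2.589 -0.738]
```

move_arm:
  moves:
    - [[0.0026,0.0076,0,0,60],[0.0052,0.0151,0,0,60]]

```text
clock: 19.9
eef_pos: [0.5561, 0.1476, 0.1625]
tool_rot: [0.165, 0.986, -0.001, 0.0]
ft_force: [-1.4, -6.1, 5.1]
grip_width: 0.0507
grasp_force: 3.3
```

```bash
python3 -c "
from h import *
log(-1)"
```

```text
t 19.9 tcp y,z 0.0239 0.0225 x -0.0002 F xyz [ 0.66 -6.2   5.07] M xyz [-1.453  0.007  0.048] grip 0.0507 3.3
[-1.    -3.7    0.024  0.022 -6.2    5.066 -1.453]
```

move_arm:
  moves:
    - [[0.0026,0.0076,0,0,60],[0.0052,0.0151,-0.001,0,60]]

```text
clock: 20.2
eef_pos: [0.5612, 0.1621, 0.1612]
tool_rot: [0.165, 0.986, -0.001, 0.0]
ft_force: [-1.2, -6.8, 3.0]
grip_width: 0.0516
grasp_force: 3.7
```

```bash
python3 -c "
from h import *
log(-1)"
```

```text
t 20.2 tcp y,z 0.0392 0.0212 x -0.0001 F xyz [ 1.09 -6.77  3.04] M xyz [-1.516 -0.225  0.032] grip 0.0516 3.7
[ -1.    -15.2     0.039   0.021  -6.775   3.036  -1.516]
```

move_arm:
  moves:
    - [[0.0026,0.0076,-0.001,0,60],[0.0052,0.0151,-0.002,0,60]]

```text
clock: 20.5
eef_pos: [0.5655, 0.1758, 0.1578]
tool_rot: [0.166, 0.986, -0.003, -0.001]
ft_force: [-1.1, -10.9, -1.5]
grip_width: 0.0513
grasp_force: 4.0
```

```bash
python3 - <<'E'
from h import *
log(-1)
R=[]
for f in("log2.txt","log3.txt","log.txt"):
    for l in open(f):
        s,th,y,z,Fy,Fz,M=json.loads(l); ts=th-60 if f=="log3.txt" else th
        u=np.radians(ts*s)         # mirrored so that the push is always cw
        m=y*s; 
        if u<np.radians(2): yc,zc=.105*np.sin(-u)+.007*np.cos(u),.105*np.cos(u)+.007*np.sin(u)
        else:
            yc=m+.0256; zc=min((.007*np.cos(u)-yc)/np.sin(u)*np.cos(u)+.007*np.sin(u),z+.046)
        yc*=s; FM=(M-.0256*s*Fz)/(z+.25-zc); F=(2*FM+Fy)/3
        R.append([s,th,zc,Fy,FM,-yc*Fz+zc*F])
R=np.array(R);print(R.round(3))
from scipy.optimize import least_squares
s,th,tau=R[:,0],np.radians(R[:,1]),R[:,5]
g=lambda p:p[0]*np.sin(th-p[1])+p[2]*s-tau
for w in(np.abs(R[:,1])<90,np.abs(R[:,1])<40):
    q=least_squares(lambda p:g(p)[w],[.37,-.2,.45]); print(q.x[0],np.degrees(q.x[1]),q.x[2],q.fun.round(3))
    q=least_squares(lambda p:g([.37,p[0],p[1]])[w],[-.2,.45]); print(np.degrees(q.x[0]),q.x[1])
E
```

```text
t 20.5 tcp y,z 0.0535 0.0178 x -0.0005 F xyz [  2.49 -10.66  -1.46] M xyz [-2.086 -0.319  0.029] grip 0.0513 4.0
[-1.0000e+00 -2.7800e+01  5.4000e-02  1.8000e-02 -1.0659e+01 -1.4570e+00
 -2.0860e+00]
[[ 1.0000e+00 -1.2500e+01  1.0100e-01  6.3310e+00  6.3490e+00  4.7700e-01]
 [ 1.0000e+00  1.0000e-01  1.0500e-01  5.9870e+00  6.1770e+00  6.1200e-01]
 [ 1.0000e+00  1.9100e+01  6.3000e-02  9.8650e+00  8.6020e+00  6.8800e-01]
 [ 1.0000e+00  3.6800e+01  6.2000e-02  1.2097e+01  1.2576e+01  7.9700e-01]
 [ 1.0000e+00  5.2600e+01  5.6000e-02  1.0956e+01  1.0934e+01  7.9000e-01]
 [ 1.0000e+00  7.7900e+01  2.7000e-02  7.6640e+00  7.3530e+00  8.3000e-01]
 [-1.0000e+00  6.5900e+01  1.0400e-01 -9.3000e-02 -1.0020e+00 -4.7000e-02]
 [-1.0000e+00  4.9900e+01  5.6000e-02 -2.4420e+00 -2.0390e+00 -1.2900e-01]
 [-1.0000e+00  2.4300e+01  6.0000e-02 -3.6810e+00 -4.1540e+00 -2.3600e-01]
 [-1.0000e+00  1.5100e+01  1.0000e-01 -4.4050e+00 -3.5840e+00 -2.8300e-01]
 [-1.0000e+00  6.6000e+00  1.0300e-01 -3.5300e+00 -3.9710e+00 -3.4700e-01]
 [-1.0000e+00 -3.7000e+00  6.8000e-02 -6.2000e+00 -6.4870e+00 -4.2900e-01]
 [-1.0000e+00 -1.5200e+01  6.7000e-02 -6.7750e+00 -7.0490e+00 -5.0900e-01]
 [-1.0000e+00 -2.7800e+01  6.4000e-02 -1.0659e+01 -1.0410e+01 -6.2900e-01]]
0.39670656699294216 -12.340236497315454 0.4769559542402079 [-0.001 -0.05  -0.004 -0.02   0.046  0.043 -0.042  0.003 -0.004 -0.011
 -0.002  0.011  0.012  0.046]
-13.887599100099672 0.4792422347654689
0.4285778583184889 -11.799367981913127 0.4880614877217223 [ 0.006 -0.036  0.02   0.013  0.001 -0.011 -0.006  0.001 -0.004  0.023]
-14.257731517727933 0.4931296018009909
```

move_arm:
  moves:
    - [[0,0,0.045,0,60],[0,0,0.085,0,60],[-0.002,-0.006,0.085,-10,60],[-0.004,-0.012,0.085,-20,60],[-0.0049,-0.0142,0.085,-30,60]]

```text
clock: 21.18
eef_pos: [0.5616, 0.1654, 0.244]
tool_rot: [0.417, 0.909, 0.001, -0.001]
ft_force: [0.1, -0.1, 0.4]
grip_width: 0.0513
grasp_force: 0.0
```

move_arm:
  moves:
    - [[0,0,0,-10,50],[0,0,0,-20,50],[0,0,0,-30,50],[0,0,0,-40,50],[0,0,0,-41,50]]

```text
clock: 21.8
eef_pos: [0.5616, 0.1653, 0.2439]
tool_rot: [0.706, 0.708, 0.001, -0.001]
ft_force: [0.5, 0.1, 0.3]
grip_width: 0.0429
grasp_force: 0.0
```

```bash
python3 -c "
from h import *
tq();bolt();tq();print(monitor.get_obs()['tool_rot'])"
```

```text
t 21.8 tcp y,z 0.0424 0.1039 x -0.0007 F xyz [0.44 0.27 0.3 ] M xyz [-0.048 -0.003  0.033] grip 0.0429 0.0
bolt 7 y,z -0.0219 -0.0383 r 0.0442 spread [0.0021 0.0033] mark angle 150.3
t 21.85 tcp y,z 0.0421 0.1039 x -0.0007 F xyz [-0.04  0.29 -0.27] M xyz [ 0.01  -0.014  0.008] grip 0.0424 0.0
[ 7.06302380e-01  7.07909844e-01  4.07481204e-04 -6.58752372e-04]
```

move_arm:
  moves:
    - [[0,0,0,-10,50],[0,0,0,-19,50],[0,0,-0.03,-19,50],[0,0,-0.065,-19,50],[0,0,-0.093,-19,50]]

```text
clock: 22.48
eef_pos: [0.5612, 0.1646, 0.1497]
tool_rot: [0.813, 0.582, -0.0, -0.001]
ft_force: [0.1, 0.2, -0.4]
grip_width: 0.0427
grasp_force: 0.0
```

move_arm:
  moves:
    - [[0,0,0,0,50],[0,0,0,0,5],[0,0,0,0,5],[0,0,0,0,5],[0,0,0,0,5]]

```text
clock: 23.1
eef_pos: [0.562, 0.165, 0.1531]
tool_rot: [0.814, 0.581, 0.001, -0.0]
ft_force: [-2.3, 1.9, 5.2]
grip_width: 0.0111
grasp_force: 60.4
```

```bash
python3 -c "
from h import *
tq();bolt();tq();print(monitor.get_obs()['tool_rot'])"
```

```text
t 23.1 tcp y,z 0.0422 0.0131 x -0.0003 F xyz [-2.81  1.04  5.24] M xyz [ 0.09   0.999 -0.29 ] grip 0.0111 60.4
bolt 6 y,z -0.0216 -0.039 r 0.0445 spread [0.0021 0.003 ] mark angle 151.0
t 23.15 tcp y,z 0.0422 0.0131 x -0.0002 F xyz [-2.35  0.55  6.48] M xyz [ 0.112  0.936 -0.28 ] grip 0.0109 60.4
[ 8.14055814e-01  5.80784601e-01  1.52090940e-03 -2.54645147e-04]
```

move_arm:
  moves:
    - [[-0.0023,-0.0066,0.005,0,5],[-0.0043,-0.0126,0.0075,0,5],[-0.0065,-0.0189,0.009,0,5],[-0.0087,-0.0252,0.0105,0,5],[-0.0087,-0.0252,0.0105,0,5]]

```text
clock: 23.78
eef_pos: [0.5539, 0.1425, 0.1622]
tool_rot: [0.814, 0.581, 0.003, -0.002]
ft_force: [1.2, 7.9, -3.5]
grip_width: 0.0108
grasp_force: 58.8
```

```bash
python3 -c "
from h import *
tq();bolt();tq();bolt()"
```

```text
t 23.77 tcp y,z 0.0183 0.0222 x -0.0006 F xyz [-1.42  7.83 -3.52] M xyz [ 2.267  0.504 -0.232] grip 0.0108 58.8
bolt 7 y,z -0.0115 -0.0432 r 0.0447 spread [0.0025 0.0027] mark angle 165.0
t 23.82 tcp y,z 0.0183 0.0221 x -0.0006 F xyz [-2.98  7.35 -2.78] M xyz [ 2.25   0.479 -0.223] grip 0.011 58.8
bolt 7 y,z -0.0115 -0.0432 r 0.0447 spread [0.0025 0.0027] mark angle 165.0
```

move_arm:
  moves:
    - [[-0.0013,-0.0038,0.0003,0,5],[-0.0013,-0.0038,0.0003,0,5],[-0.0013,-0.0038,0.0003,0,5],[-0.0003,-0.001,0.0003,0,5],[-0.0003,-0.001,0.0003,0,5]]

```text
clock: 24.5
eef_pos: [0.553, 0.1401, 0.1626]
tool_rot: [0.814, 0.581, 0.002, -0.001]
ft_force: [-0.9, 7.2, -0.5]
grip_width: 0.011
grasp_force: 58.9
```

```bash
python3 -c "
from h import *
tq();bolt();tq();bolt()"
```

```text
t 24.5 tcp y,z 0.0157 0.0226 x -0.0006 F xyz [-3.16  6.49 -0.52] M xyz [ 1.627  0.699 -0.153] grip 0.011 58.9
bolt 5 y,z -0.0102 -0.0433 r 0.0445 spread [0.0015 0.003 ] mark angle 166.7
t 24.55 tcp y,z 0.0158 0.0226 x -0.0006 F xyz [-2.46  5.7  -0.22] M xyz [ 1.642  0.678 -0.085] grip 0.0111 58.9
bolt 6 y,z -0.0096 -0.0432 r 0.0443 spread [0.0021 0.0027] mark angle 167.5
```

```bash
python3 -c "
from workcell import job
print(job.job_done())"
```

```text
the job is handed in; nothing more can be done
None
```

I handed the job in with the arm gripping a spoke, the wheel still and its heavy side straight down to within about 2–3° by the turning forces; I had turned it about 83° from where I found it, kept clear of the tin, tape and jar (not re-checked by camera), and viewed 11 pictures, one over the limit of 10.

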